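# Press the cap onto a bottle: four clicks of the ratchet lever, and hold

## Task

Cap the bottle waiting in the bench capping press: push the press's slide fully home so that the bottle stands under the ram, then bring the ratchet lever down exactly four clicks from its rest, counting them by feel, and never let it reach a fifth. Finish still holding the lever down at the fourth click; do not let go of it, and leave the other things on the table where they are.

Things in the scene. Friction and masses are not known exactly. Their poses are not given: they have to be found in the camera images.
- press: Grey cast bench capping press, fixed to the table and turned by up to 0.25 rad. Base 310 x 150 mm, column at the back, head 60 mm wide, 145 to 235 mm above the table, reaching to 42 mm in front of the ram. Origin: on the table, on the ram's vertical axis. Own x points from its front (robot's side) to its column, y to its left, z up. The lever is on its right (-y) side.
- slide_knob (a point): Centre of the upright black knob at the front of the slide, 60 mm above the table: 22 mm in diameter, from 50 to 72 mm above the table, on a 16 mm neck. It moves with the slide. The bottle's axis is 97 mm behind it (press +x). Pinch it or push it from the front.
- slide (a joint): Position of the slide in m: 0 = out at the front stop (at the start), 0.080 = fully home against the rear stop, bottle under the ram. Moves along the press's +x; drags with about 3 N and stays where it is left.
- lever_axis (a point): Fixed point on the press: the lever's pivot, on the shaft's horizontal axis (parallel to the press's y), in the plane in which the ball swings: 105 mm right of the ram's axis, 20 mm behind it, 190 mm above the table. Its axes are those of the press.
- lever_knob (a point): Centre of the black ball at the lever's end, 30 mm in diameter, 170 mm from lever_axis. At rest the lever points up and to the front (press -x), 37 to 61 degrees above the horizontal: the bar is clamped on its shaft differently each time, and does not slip. It is brought down, towards the robot and the table, in the press's xz plane.
- handle: The lever itself: steel bar 13 mm thick, ball at its end, boss on the shaft. Origin at lever_axis. Down-push at the ball: climbs from 6 to 9 N before the first click and from 9 to 12 N before the fourth; as the pawl goes over a tooth, within the last 2.5 degrees before it falls, the push drops away suddenly by 8 N or more, then comes back at once.
- ram: Steel ram, 20 mm square, with a 40 mm round pad at its foot, geared to the lever: it comes down 3.1 mm a click. Origin: on the table under the ram when the lever is at rest.
- lever (a joint): Turn of the lever's shaft and its one-way ratchet wheel in rad: 0 = at rest, growing as the lever comes down. A tooth is 15 degrees (0.262 rad): the pawl falls with a click at about 0.245, 0.507, 0.768, 1.030 (the fourth) and 1.292 (the fifth). Let go, the lever springs back up on to the last tooth passed, no further.
- cap_top (a point): Centre of the top of the white cap (33 mm in diameter, 20 mm tall) that stands loosely started on the neck of the amber bottle (48 mm in diameter) in the slide's nest. The cap's top is 117 mm above the table and passes 4 to 5 mm under the ram as the slide goes in.
- cap (a joint): How far the cap has been pressed down on its neck, in m: 0 = as started, 0.006 to 0.008 = seated by the fourth click. It resists more and more, up to about 28 N at the ram.
- bottle: The amber bottle in the slide's nest, 48 mm in diameter. Origin: centre of its underside.
- bottle_a: Bystander: capped amber bottle, 48 mm in diameter, 80 mm tall, on the table left of the press. Origin: centre of its underside.
- bottle_b: Bystander: another capped amber bottle, 80 mm tall, left of the press near its column.
- cap_tub: Bystander: grey open tub of caps, 90 x 75 x 45 mm, on the table right of the press.
- marker: Bystander: black marker pen, 100 mm long, lying left of the press's front.
- parcel: Bystander: small cardboard box, 130 x 90 x 60 mm, far left.
- tonic: Bystander: black bottle, 64 mm in diameter, 155 mm tall, far left.
- tape_roll: Bystander: roll of clear tape lying flat, 104 mm in diameter, 48 mm tall, right front.
- tape_gun: Bystander: tape dispenser, about 160 x 60 x 90 mm, right.
Things that resemble listed ones, but are neither listed nor needed, are in the scene too. Leave any green or red look-alike of the bottle alone.

How it is judged (in metres and radians):
On the way, in this order (a step that is already met when the one before it is completed fails the run):
1. the slide is fully home with the lever not yet worked (value of joint slide above 0.077 m and value of joint lever below 0.15 rad), for 0.2 s.
2. the lever has been brought down to its fourth click by the fingers (value of joint slide above 0.077 m and value of joint lever above 0.995 rad and contact force between the fingers and handle above 2 N), for 0.2 s.
At the end, for the whole second after the job is handed in: Slide within 3 mm of home; lever past its fourth click (over 0.995 rad) and short of the fifth (under 1.25 rad); ram pressing the cap (over 10 N, cap down over 5.5 mm) on the upright bottle; fingers still bearing on the lever with over 2 N (all of step 2 and value of joint lever below 1.25 rad and value of joint cap above 0.0055 m and contact force between ram and bottle above 10 N and angle between bottle's own z axis and vertical below 0.1 rad); the arm keeps its last pose, push and grip.
It fails at once if the lever reached a fifth click (value of joint lever above 1.27 rad).
It fails at once if the bottle in the press was tipped (angle between bottle's own z axis and vertical above 0.3 rad).
It fails at once if another thing on the table was moved by more than 25 mm (distance of any of bottle_a, bottle_b, cap_tub, marker, parcel, tonic, tape_roll, tape_gun from where it was at the start of the episode above 0.025 m).
It also fails if it takes over 72 s, if anything falls off the work surface, if the arm or the gripper's body presses on something with over 40 N, if the wrist force passes 120 N, or if a joint passes its speed limit or range.

## Robot

A 6-joint arm with a two-finger parallel gripper is mounted at the origin on the work surface. World frame = base frame: x ahead of the robot, y to its left, z up, the work surface at z = 0. Lengths are in m, angles in degrees, forces in N, time in s.
With the tool pointing down it reaches from about 0.4 to 0.825 m from the base axis. Payload 7 kg.
Tool frame: the origin (TCP) lies at the very end of the fingers, on their centre line; the grasp point (between the pads) lies 19 mm behind it; z points along the fingers, y is the line along which they close (so a half turn about z gives the same grasp; the last joint's range is limited). The gripper opens to 88 mm and grips with 3 to 60 N. Pads are 19 mm wide; open, the fingers measure 130 mm over their backs; the gripper's body (78 mm by 193 mm) begins 47 mm behind the grasp point.
Start: joints at [-54.196, 20.546, 0.682, 0, -70.136, -16.507], TCP at [0.223, -0.637, 0.205] pointing down, gripper open.
Joint ranges: [-176.03, 176.03], [-82.01, 121.73], [-58.28, 71.71], [-173.87, 95.51], [-174.79, -0.11], [-173.66, 173.66]. Speed limits (degrees/s): [136.94, 136.94, 172.46, 180, 180, 180].

## Interface

Orientations are given as [roll, pitch, yaw] about the fixed x, y, z axes, in that order (R = Rz(yaw) Ry(pitch) Rx(roll)).
In Python, from plant import ctrl, viewer gives the robot as it stands.
- The arm moves only by the tool servo_tool, never from a script. Its argument "rows" is a list of rows, each a list of 6 numbers: the shift along the world's x, y, z in mm, then the turn, a rotation vector about the world's x, y, z in degrees. A call has 1 to 5 rows; each row shifts and turns the commanded pose from where the row before left it; what a row does not reach is not made up. A row lasts 1/12 s, in which the tool goes at most 41.7 mm and 7.16 degrees, less where a joint would pass 70% of its speed; a pose out of reach is approached as far as the arm can. A call is refused whole if a number of a shift passes 41.7 or a number of a turn 7.16, either way. A call with a gripper value outside its range is refused whole. "fingers" is the finger opening in mm, from 0 to 87.6, set as the call begins (left out, the last holds). The fingers move at their own pace and stop on an object; the grip force is fixed at half the most. Time passes only in rows, so rows that do not move let the fingers close. It gives the time, the measured TCP pose, the force and the opening at its end, in the units of the state.
- ctrl.get_obs(): the state, without advancing time (a new reading comes with each control period).
- viewer.snapshot(name): name is "side" or "top"; returns (picture, depth): 420x560x3 uint8, red, green, blue; 420x560 float32, m along the optical axis (not along the pixel's ray), 0 where there is no reading.
- viewer.calibration(name): a dict with "fx", "fy", "cx", "cy" (pixels), "k1" (the pictures are not rectified: a ray, as slopes to the right and down, at radius r is drawn at 1 + k1 r^2 times it, then the intrinsics apply), "origin" and "rotation" of the camera in the world. Camera axes: x right, y up, looking along -z (the intrinsics and any distortion apply to the point x, -y, -z); pixel columns grow to the right and rows downward; lengths in m; the calibration is good to about 2 mm. A picture is of the moment at which its call begins. calibration takes no time and is no camera call.
- ctrl.close_job(): hands the job in, once; it reports no verdict.
The state is a dict: "clock": time; "joint_pos": joint angles; "qvel": joint speeds; "tau": joint torques, N m; "tool_pos": TCP position; "orientation": TCP orientation; "force": force on the tool from outside, world axes, zero at the start; "moment": the same for the moment, N m; "opening": finger opening in m.
Only numpy, scipy, OpenCV 4.12 (cv2) and the standard library are available. Lean on these libraries where they do the work, as an engineer would, in place of code of your own. Each camera call takes 0.05 s, during which the arm holds its last target. There are 200 camera calls.

## Working session

There is one attempt and no reset: what is moved stays moved. The work goes in short steps, Python scripts to look and compute and a tool call to move; the robot and the scene stay as the last step left them, time stands still between calls to the robot, and variables do not carry over. Pictures are saved under pics/ and viewed, on a budget of 10 in all, crops included, one or two more only if the job needs it, and the job is handed in when it is done.

Besides the shell and the picture viewer there is one more tool, called by a JSON object that holds its "fn" and its "kwargs". servo_tool: Moves the arm, as the interface text tells. Its arguments: {"type":"object","properties":{"rows":{"type":"array","items":{"type":"array","items":{"type":"number"}}},"fingers":{"type":"number"}},"required":["rows"]}

```bash
mkdir -p pics
cat > h.py <<'E'
import numpy as np, cv2
from plant import ctrl, viewer
def cloud(name):
    im,d=viewer.snapshot(name); c=viewer.calibration(name)
    v,u=np.mgrid[0:420,0:560].astype(float)
    K=np.array([[c['fx'],0,c['cx']],[0,c['fy'],c['cy']],[0,0,1]])
    p=cv2.undistortPoints(np.stack([u.ravel(),v.ravel()],1)[:,None],K,np.array([c['k1'],0,0,0,0.]))[:,0].reshape(420,560,2)
    P=np.stack([p[...,0]*d,-p[...,1]*d,-d],-1)@np.array(c['rotation']).T+np.array(c['origin'])
    P[d<=0]=np.nan
    return im,d,P
E
python3 - <<'E'
from h import *
for n in("side","top"):
    im,d,P=cloud(n); cv2.imwrite(f'pics/{n}0.png',im[...,::-1]); np.savez(f'{n}0.npz',im=im,d=d,P=P)
    c=viewer.calibration(n);print(n,c)
print(ctrl.get_obs())
E
```

```text
Traceback (most recent call last):
  File "h.py", line 8, in cloud
    P=np.stack([p[...,0]*d,-p[...,1]*d,-d],-1)@np.array(c['rotation']).T+np.array(c['origin'])
      ~~~~~~~~~~~~~~~~~~~~~~~~~~~~~~~~~~~~~~~~~~~~~~~~~~~~~~~~~~~~~~~~~~^~~~~~~~~~~~~~~~~~~~~~
ValueError: operands could not be broadcast together with shapes (420,560) (3,)
```

Run:
```python
from h import *
for n in("side","top"): print(n,viewer.calibration(n))
print(ctrl.get_obs())
```

```text
side {'fx': 438.69626622033763, 'fy': 438.69626622033763, 'cx': 273.22071977758145, 'cy': 209.1901328573805, 'k1': -0.1044853069397643, 'origin': array([0.0772267 , 0.99422784, 0.95755325]), 'rotation': array([ 5.55145840e+01, -1.86679210e-02, -1.54424605e+02])}
top {'fx': 388.77640517025395, 'fy': 388.77640517025395, 'cx': 286.25447322676814, 'cy': 214.51895995556376, 'k1': -0.11213208475054055, 'origin': array([0.41222376, 0.00331471, 1.48670015]), 'rotation': array([  6.83572936,  -0.85095123, -89.29600456])}
{'clock': 0.05, 'joint_pos': array([-5.41952970e+01,  2.05905075e+01,  6.34871675e-01, -1.99526481e-02,
       -7.01360016e+01, -1.65057897e+01]), 'qvel': array([-0.04938019,  0.06527787,  0.14035551,  0.03494593,  0.03838879,
        0.0419214 ]), 'tau': array([-8.30765784e-04, -5.84669709e+01,  2.94059980e+01,  7.02608585e+00,
        1.03336258e-02, -5.34242577e-05]), 'tool_pos': array([ 0.22287468, -0.63659559,  0.20364205]), 'orientation': array([ 1.79906809e+02, -8.05385695e-03, -1.60707875e+02]), 'force': array([ 0.51832863, -0.95497274, -0.42018793]), 'moment': array([-0.01075558,  0.05689999,  0.00303291]), 'opening': 0.08751053505687413}
```

```bash
sed -i "s/np.array(c\['rotation'\]).T/Rot.from_euler('xyz',c['rotation'],degrees=True).as_matrix().T/; 1a from scipy.spatial.transform import Rotation as Rot" h.py
python3 - <<'E'
from h import *
for n in("side","top"):
    im,d,P=cloud(n); cv2.imwrite(f'pics/{n}0.png',cv2.resize(im[...,::-1],(800,600))); np.savez(f'{n}0.npz',im=im,d=d,P=P)
    print(n,np.nanmedian(P[...,2]),(d<=0).mean())
E
```

```text
side 0.003933069104677944 0.005148809523809523
top -0.002426304446796257 0.004183673469387755
```

View pics/side0.png

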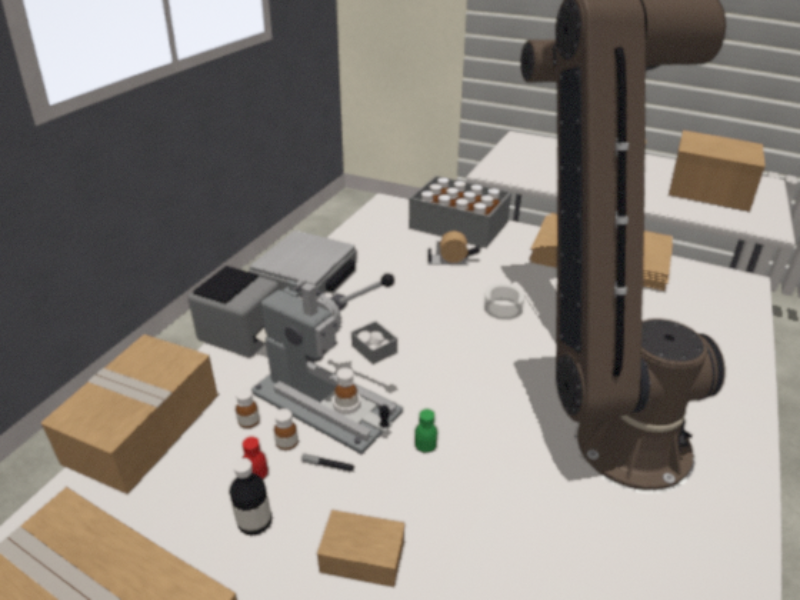

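View pics/top0.png

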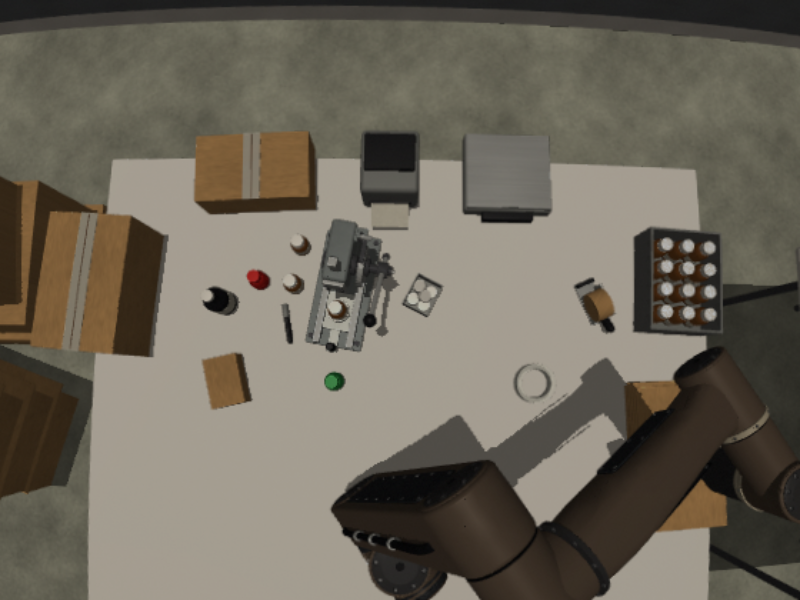

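The side view shows the press with the lever ball at (388,280), the slide knob at (384,412) and the green look-alike at (426,430). The top view shows the slide knob at (331,347), the ball at (370,321) and the capped bottle at (338,310). Next I'll measure these points.

Run:
```python
from h import *
def blob(n,box,f):
    z=np.load(n+'0.npz'); im,P=z['im'].astype(int),z['P']
    x0,y0,x1,y1=[int(a*.7) for a in box]
    m=np.zeros(im.shape[:2],bool); m[y0:y1,x0:x1]=f(im[y0:y1,x0:x1]); 
    k,l,s,c=cv2.connectedComponentsWithStats(m.astype(np.uint8))
    for i in range(1,k):
        if s[i,4]>12:
            q=P[l==i]; print(n,c[i]/.7,s[i],'med',np.nanmedian(q,0).round(4),'min',np.nanmin(q,0).round(3),'max',np.nanmax(q,0).round(3))
dark=lambda a:a.max(-1)<55
white=lambda a:a.min(-1)>190
print('ball');blob('side',(370,260,410,300),dark);blob('top',(355,305,385,335),dark)
print('sk');blob('side',(370,395,400,440),dark);blob('top',(318,335,345,360),dark)
print('green');g=lambda a:(a[...,1]>a[...,0]+25);blob('side',(400,400,450,460),g);blob('top',(315,365,355,395),g)
# head top: points z 0.225..0.245
for n in('side','top'):
    z=np.load(n+'0.npz');P=z['P'];m=(abs(P[...,2]-.235)<.012)&(P[...,0]>.55)&(P[...,0]<1.0)&(abs(P[...,1]-.1)<.25)
    q=P[m][:,:2].astype(np.float32);print(n,len(q),cv2.minAreaRect(q),np.median(P[m],0))
    m=(abs(P[...,2]-.117)<.008)&(P[...,0]>.5)&(P[...,0]<.8)&(abs(P[...,1]-.1)<.2)&(z['im'].min(-1)>150)
    print('cap',m.sum(),np.median(P[m],0))
```

```text
ball
side [386.910299   279.76744186] [267 193   8   7  43] med [0.5204 0.0819 0.3053] min [0.513 0.073 0.297] max [0.532 0.088 0.313]
top [368.84861407 319.82942431] [254 220   9   9  67] med [0.5235 0.073  0.3067] min [0.512 0.061 0.297] max [0.536 0.086 0.313]
sk
side [383.79591837 415.46938776] [266 285   7  14  70] med [0.4747 0.1924 0.0635] min [0.468 0.186 0.029] max [0.485 0.198 0.081]
top [330.36734694 346.32653061] [228 240   8   6  35] med [0.4781 0.1832 0.0752] min [0.468 0.175 0.024] max [0.485 0.195 0.082]
green
side [425.72625698 430.86991221] [291 286  15  30 358] med [0.3851 0.1906 0.0503] min [0.366 0.164 0.004] max [0.408 0.203 0.095]
top [333.31868132 380.49450549] [227 261  14  12 130] med [0.3918 0.1727 0.084 ] min [0.369 0.154 0.018] max [0.41  0.2   0.097]
side 909 ((0.6759215593338013, 0.11680109798908234), (0.1385153830051422, 0.16587799787521362), 80.17335510253906) [0.68028987 0.15493713 0.23463029]
cap 75 [0.57430354 0.17085824 0.11723793]
top 928 ((0.6785434484481812, 0.1112259030342102), (0.14161458611488342, 0.159603089094162), 80.29309844970703) [0.69188589 0.14132302 0.23369879]
cap 58 [0.5755718  0.17036529 0.11628772]
```

Knob is at about (0.479, 0.186), cap at (0.575, 0.170, 0.117), and the press yaw is about -9.8°. The cap-to-knob offset of 97 mm agrees with that. The ball is at about (0.525, 0.073, 0.297), so the lever stands about 39° up. The green bottle is at (0.388, 0.18), in front of the knob. I'll push the knob from the front with closed fingers, offset to the left to clear the lever.

{"fn": "servo_tool", "kwargs": {"rows": [[16.4, 36.4, 0, 0, 0, -5.8], [16.4, 36.4, 0, 0, 0, -5.8], [16.4, 36.4, 0, 0, 0, -5.8], [16.4, 36.4, 0, 0, 0, -5.8], [16.4, 36.4, 0, 0, 0, -5.8]], "fingers": 0}}

```text
clock: 0.57
tool_pos: [0.3052, -0.4533, 0.2042]
orientation: [180.0, -0.0, 170.0]
force: [2.3, -0.2, 0.7]
opening: 0.06
```

{"fn": "servo_tool", "kwargs": {"rows": [[16.4, 36.4, 0, 0, 0, 0], [16.4, 36.4, 0, 0, 0, 0], [16.4, 36.4, 0, 0, 0, 0], [16.4, 36.4, 0, 0, 0, 0], [16.4, 36.4, 0, 0, 0, 0]]}}

```text
clock: 0.98
tool_pos: [0.3872, -0.2712, 0.2046]
orientation: [180.0, 0.0, 170.3]
force: [0.8, -0.5, -1.0]
opening: 0.0267
```

{"fn": "servo_tool", "kwargs": {"rows": [[16.4, 36.4, 0, 0, 0, 0], [16.4, 36.4, 0, 0, 0, 0], [0, 36, 0, 0, 0, 0], [0, 36, 0, 0, 0, 0], [0, 36, 0, 0, 0, 0]]}}

```text
clock: 1.4
tool_pos: [0.4195, -0.0905, 0.2044]
orientation: [180.0, -0.0, 170.3]
force: [0.3, 0.0, 0.4]
opening: 0.0003
```

{"fn": "servo_tool", "kwargs": {"rows": [[3.8, 37, 0, 0, 0, 0], [3.8, 37, 0, 0, 0, 0], [3.8, 37, 0, 0, 0, 0], [3.8, 37, 0, 0, 0, 0]]}}

```text
clock: 1.73
tool_pos: [0.4346, 0.0576, 0.2048]
orientation: [180.0, 0.0, 170.3]
force: [1.7, -0.3, -0.2]
opening: 0.0005
```

{"fn": "servo_tool", "kwargs": {"rows": [[3.8, 37, 0, 0, 0, 0], [3.8, 37, 0, 0, 0, 0], [3.8, 37, 0, 0, 0, 0], [3.8, 37, 0, 0, 0, 0], [0, 0, 0, 0, 0, 0]]}}

```text
clock: 2.15
tool_pos: [0.4511, 0.2088, 0.2042]
orientation: [180.0, 0.0, 170.5]
force: [0.5, 0.3, 0.2]
opening: 0.0001
```

Run:
```python
from h import *
im,d,P=cloud('side'); np.savez('side1.npz',im=im,d=d,P=P)
cv2.imwrite('pics/side1.png',cv2.resize(im[150:360,150:430,::-1],(800,600),interpolation=cv2.INTER_CUBIC))
o=ctrl.get_obs();print(o['tool_pos'],o['force'])
```

```text
[0.45025167 0.20643352 0.20394119] [ 0.48478232 -0.74381718 -0.30596246]
```

View pics/side1.png

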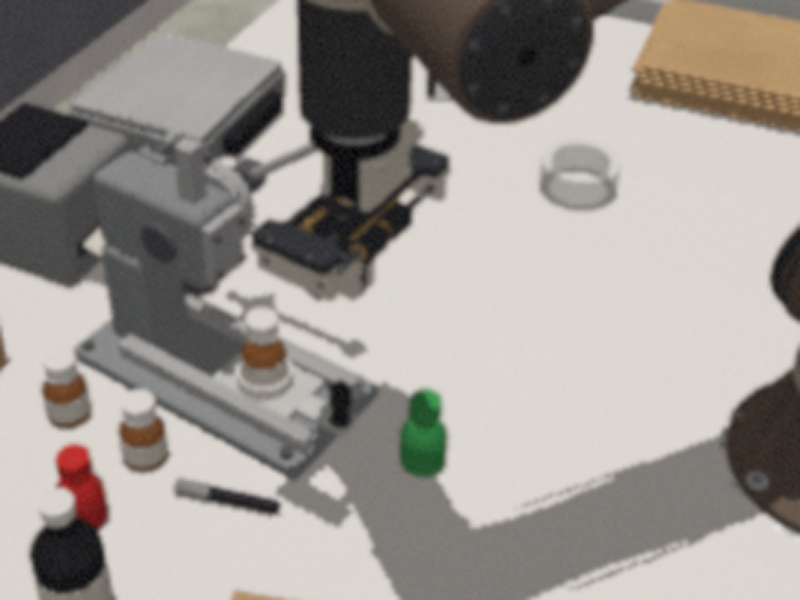

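The crop shows the gripper over the front of the press, with the knob at (340,403) and green at (423,435). There is clearance behind the fingers, so I'll descend and then push along the press +x.

{"fn": "servo_tool", "kwargs": {"rows": [[0, 0, -38, 0, 0, 0], [0, 0, -38, 0, 0, 0], [0, 0, -38, 0, 0, 0], [0, 0, -37, 0, 0, 0], [0, 0, 0, 0, 0, 0]]}}

```text
clock: 2.62
tool_pos: [0.4462, 0.1996, 0.0476]
orientation: [-179.5, -0.4, 170.2]
force: [-0.7, -0.7, -0.7]
opening: 0.0003
```

{"fn": "servo_tool", "kwargs": {"rows": [[4.9, -0.8, 0, 0, 0, 0], [4.9, -0.8, 0, 0, 0, 0], [4.9, -0.8, 0, 0, 0, 0], [4.9, -0.8, 0, 0, 0, 0], [0, 0, 0, 0, 0, 0]]}}

```text
clock: 3.03
tool_pos: [0.4718, 0.2012, 0.0553]
orientation: [179.8, 0.1, 170.3]
force: [-0.0, 0.5, 0.1]
opening: 0.0004
```

{"fn": "servo_tool", "kwargs": {"rows": [[4.9, -0.8, 0, 0, 0, 0], [4.9, -0.8, 0, 0, 0, 0], [4.9, -0.8, 0, 0, 0, 0], [4.9, -0.8, 0, 0, 0, 0]]}}

```text
clock: 3.37
tool_pos: [0.4901, 0.1978, 0.055]
orientation: [179.9, 0.1, 170.3]
force: [-3.6, 1.4, 8.1]
opening: 0.0005
```

The 8 N upward force is unexpected, so I'll look before going on.

Run:
```python
from h import *
im,d,P=cloud('side'); np.savez('side2.npz',im=im,d=d,P=P)
cv2.imwrite('pics/side2.png',cv2.resize(im[210:330,190:350,::-1],(800,600),interpolation=cv2.INTER_CUBIC))
o=ctrl.get_obs();print(o['tool_pos'],o['force'],o['moment'])
m=(abs(P[...,2]-.117)<.008)&(P[...,0]>.5)&(P[...,0]<.8)&(abs(P[...,1]-.15)<.1)&(im.min(-1)>150)
print('cap',m.sum(),np.median(P[m],0))
```

```text
[0.49108721 0.19776627 0.05504925] [ 0.50593396 -1.66389916  6.1908333 ] [-0.72916582 -0.01119253 -0.02222703]
cap 70 [0.59144108 0.16853627 0.11741239]
```

View pics/side2.png

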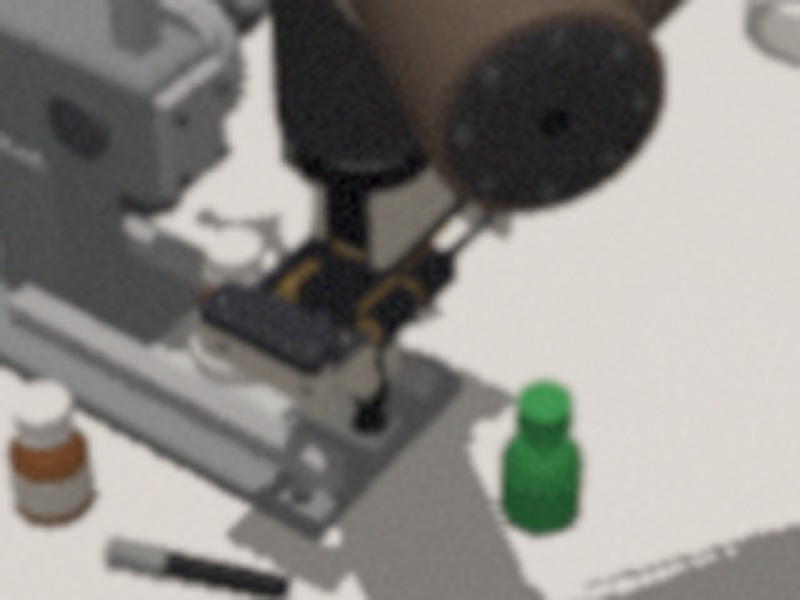

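{"fn": "servo_tool", "kwargs": {"rows": [[0, 0, 0, 0, 0, 0], [0, 0, 0, 0, 0, 0]]}}

```text
clock: 3.58
tool_pos: [0.491, 0.1978, 0.055]
orientation: [179.9, 0.1, 170.3]
force: [2.1, -1.1, 5.1]
opening: 0.0003
```

Run:
```python
from h import *
o=ctrl.get_obs();print(o['tool_pos'],o['force'],o['moment'],o['tau'],o['joint_pos'])
im,d,P=cloud('top'); np.savez('top2.npz',im=im,d=d,P=P)
cv2.imwrite('pics/top2.png',cv2.resize(im[140:270,190:350,::-1],(740,600),interpolation=cv2.INTER_CUBIC))
z=np.load('side2.npz');P=z['P'];im=z['im'].astype(int)
m=(im.max(-1)<60)
m[:,:]&=(P[...,2]>.03)&(P[...,2]<.085)&(abs(P[...,0]-.49)<.04)&(abs(P[...,1]-.19)<.04)
q=P[m];v,u=np.where(m);print(len(q),q.min(0),q.max(0),np.median(q,0),(np.median(u)-190)*5,(np.median(v)-210)*5)
```

```text
[0.49095936 0.19776029 0.05504569] [ 2.08924844 -1.12741468  5.09848097] [-0.68062763 -0.90818229  0.03664868] [ 1.21086784e+00 -4.14892709e+01  2.02589232e+01  3.71158138e+00
 -2.63549751e-01 -1.46763545e-02] [ 4.32292604e+01  1.54337498e+01 -2.88690097e+01  7.54164798e-02
 -4.55374174e+01 -1.42958481e+02]
46 [0.48459106 0.17785155 0.03219232] [0.5038524  0.19606792 0.06480444] [0.49056327 0.18908492 0.04358094] 370.0 410.0
```

View pics/top2.png

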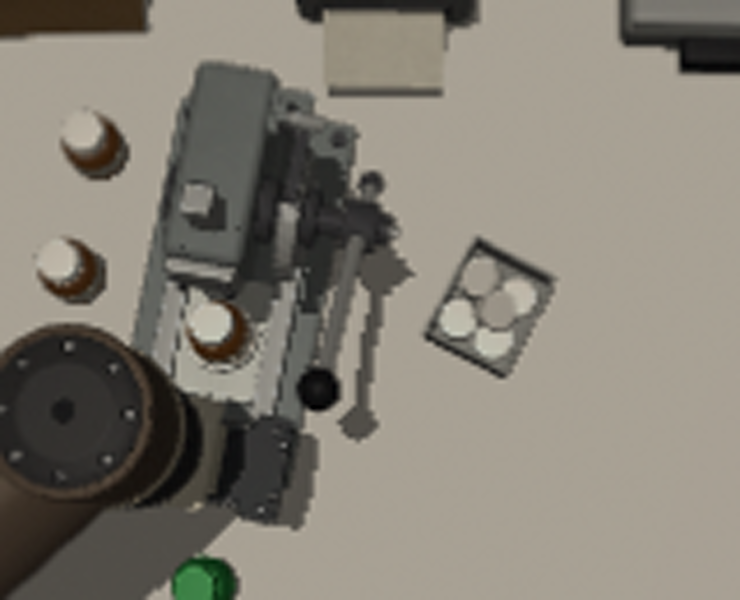

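Run:
```python
from h import *
f=np.array([.9854,-.170]);l=np.array([.170,.9854]);k0=np.array([.479,.186])
for n in('side0','top0'):
    P=np.load(n+'.npz')['P'];q=P[...,:2]-k0;a=q@f;b=q@l
    print(n)
    for lo in range(-60,60,8):
        print(lo,[ (lambda s: int(1000*np.nanmax(s)) if s.size else -9)(P[...,2][(a>x/1e3)&(a<=(x+10)/1e3)&(b>lo/1e3)&(b<=(lo+8)/1e3)]) for x in range(-25,65,10)])
```

```text
side0
-60 [3, 6, 19, 37, 37, 37, -9, -9, 35]
-52 [2, 2, 21, 40, 42, 42, 40, 39, 42]
-44 [5, 3, 19, 41, 43, 42, 41, 42, 39]
-36 [2, 2, 21, 40, -9, 41, 43, 34, 40]
-28 [1, 4, 21, 17, -9, 19, 22, 33, 32]
-20 [2, 5, 1, -9, 26, -9, 31, 35, 33]
-12 [2, 76, 80, 28, 32, 34, 32, 34, 35]
-4 [3, 79, 80, 79, 31, 31, 31, 34, 34]
4 [4, 80, 80, 76, 31, 33, 33, 31, 33]
12 [3, 33, 32, 32, 31, 23, 32, 34, 33]
20 [3, 6, 16, 20, 16, -9, -9, 31, 33]
28 [5, 5, 23, 40, 39, -9, 39, 31, 41]
36 [5, 2, 21, 43, 42, 43, 45, 44, 40]
44 [3, 7, 25, 42, 42, 43, 41, 42, 41]
52 [4, 3, 22, 32, 40, 39, 40, 40, 40]
top0
-60 [3, 4, 13, 36, 33, 35, 24, 38, 32]
-52 [2, 3, 16, 40, 41, 39, 41, 40, 44]
-44 [4, 3, 20, 40, 38, 43, 43, 41, 44]
-36 [4, 3, 17, 19, 34, 18, 39, 30, 36]
-28 [3, 1, 16, 20, 18, 21, 18, 31, 27]
-20 [2, 19, 18, 28, 29, 28, 20, 28, 31]
-12 [4, 77, 79, 80, 30, 35, 32, 33, 32]
-4 [0, 77, 77, 79, 28, 29, 32, 31, 31]
4 [4, 76, 82, 79, 33, 30, 28, 30, 37]
12 [5, 7, -9, 20, 22, 26, 21, 32, 32]
20 [1, 3, 20, 23, 18, 22, 21, 30, 30]
28 [2, 2, 21, 39, 19, 39, 20, 38, 28]
36 [1, 6, 18, 39, 40, 38, 41, 42, 40]
44 [0, 5, 17, 39, 38, 43, 40, 40, 41]
52 [4, 0, 19, 36, 38, 39, 35, 17, 42]
```

The fingertip sits beside the knob. Relative to the knob's estimated position it is 7 mm forward and 14 mm to the left, so it is slipping past instead of squarely behind. I'll back off, recentre and push again a little lower.

{"fn": "servo_tool", "kwargs": {"rows": [[-9.9, 1.7, 0, 0, 0, 0], [-9.9, 1.7, 0, 0, 0, 0], [-6, 1, 0, 0, 0, 0], [-1, -6.3, -3, 0, 0, 0], [-1, -6.3, -3, 0, 0, 0]]}}

```text
clock: 4.05
tool_pos: [0.461, 0.1891, 0.0475]
orientation: [180.0, -0.0, 170.4]
force: [0.0, -0.1, -0.8]
opening: 0.0003
```

{"fn": "servo_tool", "kwargs": {"rows": [[0, 0, 0, 0, 0, 0], [0, 0, 0, 0, 0, 0]]}}

```text
clock: 4.22
tool_pos: [0.4614, 0.1886, 0.0473]
orientation: [-180.0, -0.0, 170.3]
force: [0.5, 0.1, 0.2]
opening: 0.0007
```

{"fn": "servo_tool", "kwargs": {"rows": [[5.9, -1, 0, 0, 0, 0], [5.9, -1, 0, 0, 0, 0], [5.9, -1, 0, 0, 0, 0], [5.9, -1, 0, 0, 0, 0], [5.9, -1, 0, 0, 0, 0]]}}

```text
clock: 4.63
tool_pos: [0.4917, 0.1841, 0.0474]
orientation: [-180.0, -0.0, 170.3]
force: [-2.5, 1.7, 0.7]
opening: 0.0007
```

```bash
cat > cap.py <<'E'
from h import *
f=np.array([.9854,-.170]);l=np.array([.170,.9854]);k0=np.array([.479,.186])
for n in ('side','top'):
    im,d,P=cloud(n)
    m=(abs(P[...,2]-.117)<.008)&(P[...,0]>.5)&(P[...,0]<.8)&(abs(P[...,1]-.15)<.06)&(im.min(-1)>150)
    if m.sum(): c=np.median(P[m],0); print(n,'cap',m.sum(),c,'slide~',(c[:2]-[.575,.1705])@f)
o=ctrl.get_obs();t=o['tool_pos'];q=t[:2]-k0
print(t,'a,b',q@f,q@l,o['force'],o['moment'])
E
python3 cap.py
```

```text
side cap 54 [0.60457202 0.16496234 0.11754496] slide~ 0.030081668065211373
top cap 31 [0.60487943 0.16488549 0.11619113] slide~ 0.030397655316818116
[0.49246483 0.18409232 0.04747276] a,b 0.013592552234417007 0.0004091936159247206 [ 0.32679126 -0.15286119 -0.73314704] [-0.03546416  0.05680878  0.01480195]
```

The knob is now squarely in front of the fingers, the drag is small, and the slide is at 30 mm.

{"fn": "servo_tool", "kwargs": {"rows": [[7.9, -1.4, 0, 0, 0, 0], [7.9, -1.4, 0, 0, 0, 0], [7.9, -1.4, 0, 0, 0, 0], [7.9, -1.4, 0, 0, 0, 0], [7.9, -1.4, 0, 0, 0, 0]]}}

```text
clock: 5.15
tool_pos: [0.5312, 0.1771, 0.0474]
orientation: [-180.0, -0.0, 170.3]
force: [-3.5, 2.7, -0.8]
opening: 0.0004
```

{"fn": "servo_tool", "kwargs": {"rows": [[3, -0.5, 0, 0, 0, 0], [3, -0.5, 0, 0, 0, 0]]}}

```text
clock: 5.32
tool_pos: [0.5372, 0.176, 0.0474]
orientation: [-180.0, -0.0, 170.3]
force: [-7.3, 4.6, 2.8]
opening: 0.0001
```

{"fn": "servo_tool", "kwargs": {"rows": [[2, -0.3, 0, 0, 0, 0]]}}

```text
clock: 5.4
tool_pos: [0.5373, 0.1758, 0.0472]
orientation: [-180.0, -0.2, 170.2]
force: [-17.6, 9.9, 10.5]
opening: 0.0005
```

{"fn": "servo_tool", "kwargs": {"rows": [[2, -0.3, 0, 0, 0, 0]]}}

```text
clock: 5.48
tool_pos: [0.5375, 0.1757, 0.0472]
orientation: [-180.0, -0.3, 170.2]
force: [-26.4, 14.0, 15.9]
opening: 0.0006
```

```bash
python3 cap.py
```

```text
[0.53731573 0.1758395  0.04727813] a,b 0.05919160052518486 -9.847928249564742e-05 [-19.42141879   9.73753893  11.29758577] [3.45062662 6.79616685 0.07601763]
```

There's a firm stop at TCP a = 59 mm. Dead reckoning gives the slide at about 76 ± 2 mm, which isn't conclusive. I'll back off, lift and measure the knob.

{"fn": "servo_tool", "kwargs": {"rows": [[-9.9, 1.7, 0, 0, 0, 0], [-9.9, 1.7, 0, 0, 0, 0], [-9.9, 1.7, 0, 0, 0, 0], [-4, 0.7, 30, 0, 0, 0], [-4, 0.7, 40, 0, 0, 0]]}}

```text
clock: 6.0
tool_pos: [0.5, 0.1804, 0.1154]
orientation: [-179.7, -0.3, 170.3]
force: [1.5, -0.0, 1.0]
opening: 0.0006
```

{"fn": "servo_tool", "kwargs": {"rows": [[-10, 0, 40, 0, 0, 0], [-10, 0, 40, 0, 0, 0], [-10, 0, 40, 0, 0, 0], [-10, 0, 0, 0, 0, 0], [0, 0, 0, 0, 0, 0]]}}

```text
clock: 6.42
tool_pos: [0.4626, 0.1826, 0.2408]
orientation: [179.7, 0.2, 170.3]
force: [-0.2, -0.8, -1.1]
opening: 0.0004
```

Run:
```python
from h import *
f=np.array([.9854,-.170]);l=np.array([.170,.9854]);k0=np.array([.479,.186])
for n in('side','top'):
    im,d,P=cloud(n); np.savez(n+'3.npz',im=im,d=d,P=P); 
    cv2.imwrite(f'pics/{n}3.png',cv2.resize(im[140:300,180:400,::-1],(800,582),interpolation=cv2.INTER_CUBIC))
    q=P[...,:2]-k0;a=q@f;b=q@l
    if n+'0':
        z=np.load(n+'0.npz');P0=z['P'];q0=P0[...,:2]-k0;a0=q0@f;b0=q0@l
        m=(P0[...,2]>.062)&(P0[...,2]<.09)&(abs(a0)<.03)&(abs(b0)<.025);print(n,'start',m.sum(),np.median(a0[m]),np.median(b0[m]),np.median(P0[m][:,2]),a0[m].min(),a0[m].max())
    m=(P[...,2]>.062)&(P[...,2]<.09)&(abs(a-.08)<.03)&(abs(b)<.025);print(n,'now',m.sum(),np.median(a[m]),np.median(b[m]),np.median(P[m][:,2]),a[m].min(),a[m].max())
print(ctrl.get_obs()['tool_pos'])
```

```text
side start 59 -0.004203463777448642 0.0040386101250063765 0.07467548198715557 -0.012214685407053939 0.010470206871864273
side now 47 0.07510967517607227 0.004334546033746614 0.07278534774250156 0.06814591236722746 0.08717902944321045
top start 28 -0.0011693448114773598 -0.0015369531384176725 0.07611721012972517 -0.011493801330308948 0.007467969640286131
top now 29 0.0781330512465215 1.616742280915134e-05 0.07383585590418607 0.06944112051532092 0.08915791759306656
[0.46245339 0.18193798 0.23769504]
```

View pics/side3.png

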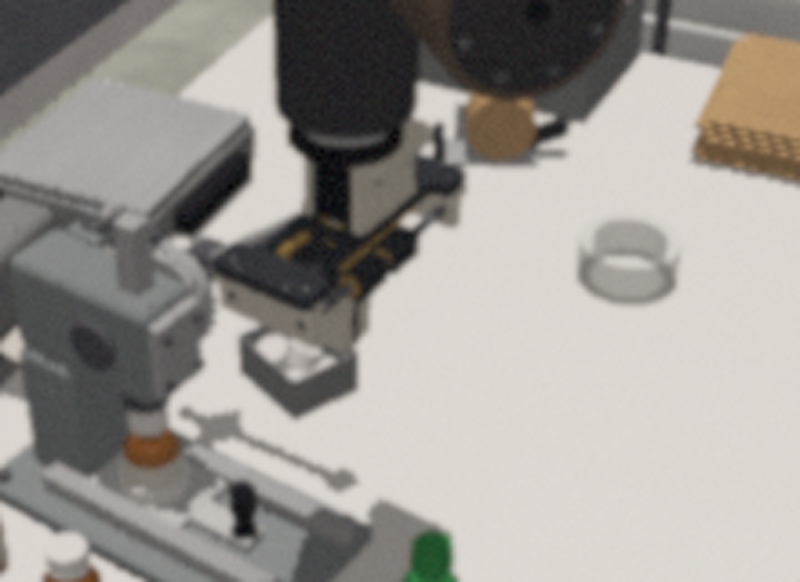

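Both views give 79.3 mm of slide travel, and the bottle at (150,450) is under the ram, so the slide is home. Next I'll triangulate the ball from the start images.

Run:
```python
from h import *
f=np.array([.9854,-.170,0]);l=np.array([.170,.9854,0]);A=np.array([.6542,.0492,.19])
R=[]
for n,box in(('side0',(258,180,290,212)),('top0',(246,212,270,236)),('top3',(246,212,270,236))):
    im=np.load(n+'.npz')['im'];c=viewer.calibration(n[:-1])
    x0,y0,x1,y1=box; m=(im[y0:y1,x0:x1].max(-1)<75).astype(np.uint8)
    k,lab,s,cc=cv2.connectedComponentsWithStats(m);i=1+np.argmax(s[1:,4]);(u,v),r=cv2.minEnclosingCircle(np.argwhere(lab==i)[:,::-1].astype(np.float32))
    u=s[i,0]+(s[i,2]-1)/2+x0;v=s[i,1]+(s[i,3]-1)/2+y0
    K=np.array([[c['fx'],0,c['cx']],[0,c['fy'],c['cy']],[0,0,1]])
    p=cv2.undistortPoints(np.array([[[u,v]]]),K,np.array([c['k1'],0,0,0,0.]))[0,0]
    d=Rot.from_euler('xyz',c['rotation'],degrees=True).as_matrix()@[p[0],-p[1],-1];o=np.array(c['origin'])
    R.append((o,d)); t=((A-o)@l)/(d@l); q=o+t*d-A
    print(n,s[i],u,v,'on plane',o+t*d,'r',np.hypot(q@f,q[2]),'deg',np.degrees(np.arctan2(q[2],-q@f)))
(o1,d1),(o2,d2)=R[:2]
t=np.linalg.lstsq(np.stack([d1,-d2],1),o2-o1,rcond=None)[0]
p1,p2=o1+t[0]*d1,o2+t[1]*d2;q=(p1+p2)/2;print(p1,p2,'b',(q-A)@l,'ang',np.degrees(np.arctan2(q[2]-.19,-(q-A)@f)),np.linalg.norm(q-A))
for th in(39,40,41,42):
    for w in (0,.245,.507,.768,1.03,1.08,1.1):
        e=np.radians(th)-w; print(th,w,(A-.17*np.cos(e)*f+[0,0,.17*np.sin(e)]).round(4)) if th in(40,) else 0
```

```text
side0 [ 9 12  8  8 51] 270.5 195.5 on plane [0.52716962 0.07111513 0.2983456 ] r 0.1683873961389963 deg 40.048105748448535
top0 [ 8  7  9 10 74] 258.0 223.5 on plane [0.52281723 0.07186599 0.33079142] r 0.19389651545215966 deg 46.56178963028803
top3 [ 8  7  9 10 73] 258.0 223.5 on plane [0.52281723 0.07186599 0.33079142] r 0.19389651545215966 deg 46.56178963028803
[0.52589065 0.0737391  0.30021941] [0.52574394 0.07368011 0.30020188] b 0.002326702486716145 ang 40.144126707260014 0.17096556970326804
40 0 [0.5259 0.0713 0.2993]
40 0.245 [0.5036 0.0752 0.2644]
40 0.507 [0.4897 0.0776 0.2223]
40 0.768 [0.4871 0.078  0.1781]
40 1.03 [0.4958 0.0765 0.1346]
40 1.08 [0.4987 0.076  0.1266]
40 1.1 [0.5    0.0758 0.1235]
```

Ball triangulates to (0.526, 0.0737, 0.300): radius 0.171 (0.170 expected), 40° up. The fourth click should then come at a ball z of about 0.135. I'll pinch the ball from above, with the fingers closing along the press y.

{"fn": "servo_tool", "kwargs": {"rows": [[0, 0, 36, 0, 0, 0], [0, 0, 36, 0, 0, 0], [0, 0, 36, 0, 0, 0], [0, 0, 36, 0, 0, 0], [0, 0, 0, 0, 0, 0]], "fingers": 60}}

```text
clock: 6.93
tool_pos: [0.4656, 0.1825, 0.3874]
orientation: [179.8, 0.4, 170.3]
force: [0.3, 0.2, 0.9]
opening: 0.0282
```

{"fn": "servo_tool", "kwargs": {"rows": [[16, -27.2, 0, 0, 0, 0], [16, -27.2, 0, 0, 0, 0], [16, -27.2, 0, 0, 0, 0], [16, -27.2, 0, 0, 0, 0], [0, 0, 0, 0, 0, 0]]}}

```text
clock: 7.35
tool_pos: [0.5287, 0.0696, 0.3791]
orientation: [-179.8, -0.2, 170.1]
force: [-0.6, 1.3, -0.2]
opening: 0.0583
```

{"fn": "servo_tool", "kwargs": {"rows": [[0, 0, 0, 0, 0, 0], [0, 0, 0, 0, 0, 0], [0, 0, 0, 0, 0, 0]]}}

```text
clock: 7.6
tool_pos: [0.5268, 0.0737, 0.3808]
orientation: [-180.0, -0.1, 170.3]
force: [0.9, 0.3, 0.3]
opening: 0.0599
```

Now I'll lower to z = 0.281 and look from close by before closing.

{"fn": "servo_tool", "kwargs": {"rows": [[0, 0, -25, 0, 0, 0], [0, 0, -25, 0, 0, 0], [0, 0, -25, 0, 0, 0], [0, 0, -25, 0, 0, 0], [0, 0, 0, 0, 0, 0]]}}

```text
clock: 8.02
tool_pos: [0.524, 0.0737, 0.2767]
orientation: [-179.8, -0.4, 170.4]
force: [-1.5, -0.1, -0.5]
opening: 0.0599
```

{"fn": "servo_tool", "kwargs": {"rows": [[0, 0, 0, 0, 0, 0], [0, 0, 0, 0, 0, 0]]}}

```text
clock: 8.18
tool_pos: [0.5276, 0.0739, 0.2833]
orientation: [180.0, 0.1, 170.4]
force: [0.4, -0.1, 0.3]
opening: 0.0599
```

Run:
```python
from h import *
im,d,P=cloud('side')
cv2.imwrite('pics/side4.png',cv2.resize(im[130:250,200:360,::-1],(800,600),interpolation=cv2.INTER_CUBIC))
```

```text
(no output)
```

View pics/side4.png

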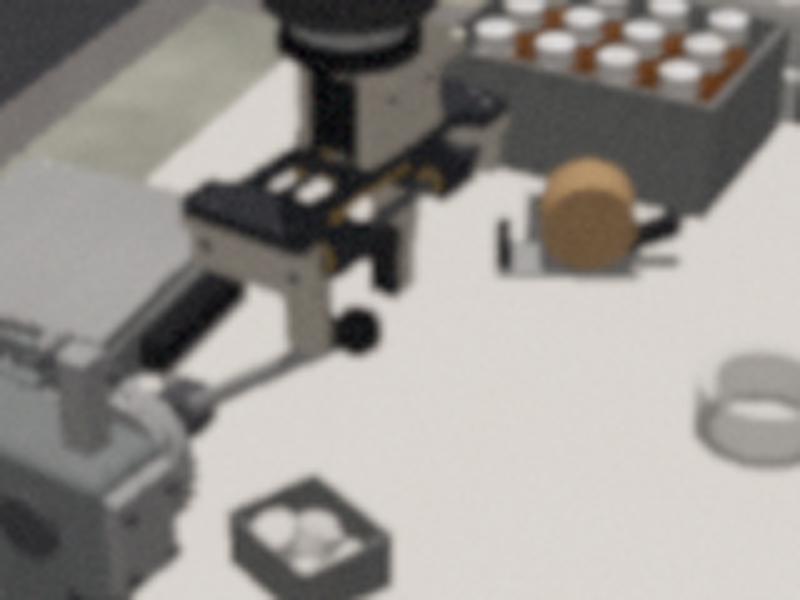

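Run:
```python
from h import *
c=viewer.calibration('side');Rm=Rot.from_euler('xyz',c['rotation'],degrees=True).as_matrix()
def proj(p):
    q=Rm.T@(np.array(p)-c['origin']);s=np.array([q[0]/-q[2],-q[1]/-q[2]]);s=s*(1+c['k1']*s@s)
    return ((s*c['fx']+[c['cx'],c['cy']])-[200,130])*5
l=np.array([.170,.9854,0]);t=np.array([.5276,.0739,.2833])
print('ball',proj([.5258,.0737,.300]),'tips',proj(t+.035*l),proj(t-.035*l),'inner',proj(t+.03*l),proj(t-.03*l),'outer',proj(t+.045*l),proj(t-.045*l))
o=ctrl.get_obs();print(o['tool_pos'],o['orientation'])
im,d,P=cloud('side')
m=(im.max(-1)<75);m[:190]=0;m[203:]=0;m[:,:264]=0;m[:,279:]=0
v,u=np.where(m);print((u.mean()-200)*5,(v.mean()-130)*5,m.sum(),np.nanmedian(P[m],0))
```

```text
ball [352.67907815 327.83683932] tips [312.4604559  381.00944208] [385.57425346 324.87601679] inner [317.87171988 376.85421143] [380.5353313  328.74400564] outer [301.54737156 389.38978567] [395.57061056 317.20288193]
[0.52781235 0.07387197 0.28358591] [1.79938025e+02 1.46278409e-01 1.70350083e+02]
351.81034482758633 328.53448275862064 58 [0.52168702 0.08229106 0.30562757]
```

The ball projects where I see it, but the fingertips appear about 25 px, or roughly 18 mm, higher than the reported TCP. I'll measure their height by depth.

Run:
```python
from h import *
im,d,P=cloud('side')
for v in range(186,208): 
    print(v,(v-130)*5,[ (P[v,u].round(3).tolist(), im[v,u].tolist()) for u in (259,263)])
for v in range(178,194): print(v,[(P[v,u].round(3).tolist(), im[v,u].tolist()) for u in (276,280)])
```

```text
186 280 [([0.513, 0.165, 0.385], [97, 93, 87]), ([0.503, 0.163, 0.386], [113, 107, 99])]
187 285 [([0.515, 0.162, 0.38], [111, 106, 99]), ([0.504, 0.162, 0.383], [112, 107, 99])]
188 290 [([0.512, 0.168, 0.381], [120, 114, 105]), ([0.503, 0.163, 0.38], [108, 104, 96])]
189 295 [([0.513, 0.166, 0.377], [119, 115, 106]), ([0.505, 0.16, 0.376], [110, 104, 96])]
190 300 [([0.514, 0.164, 0.372], [118, 112, 103]), ([0.503, 0.163, 0.375], [112, 106, 98])]
191 305 [([0.537, 0.12, 0.338], [118, 114, 105]), ([0.524, 0.123, 0.343], [115, 108, 99])]
192 310 [([0.538, 0.118, 0.333], [120, 114, 105]), ([0.526, 0.119, 0.338], [114, 109, 101])]
193 315 [([0.539, 0.117, 0.33], [120, 115, 106]), ([0.524, 0.123, 0.337], [117, 111, 103])]
194 320 [([0.539, 0.117, 0.326], [115, 111, 102]), ([0.524, 0.122, 0.333], [116, 111, 102])]
195 325 [([0.539, 0.117, 0.323], [120, 114, 106]), ([0.525, 0.121, 0.329], [117, 110, 101])]
196 330 [([0.539, 0.117, 0.32], [118, 112, 103]), ([0.526, 0.119, 0.325], [117, 110, 103])]
197 335 [([0.54, 0.115, 0.315], [119, 113, 105]), ([0.527, 0.117, 0.32], [117, 111, 102])]
19
[... 1603 characters left out ...]
.045, 0.316], [31, 29, 31]), ([0.511, 0.044, 0.319], [109, 103, 97])]
187 [([0.522, 0.046, 0.313], [66, 63, 65]), ([0.51, 0.045, 0.316], [127, 121, 116])]
188 [([0.524, 0.042, 0.307], [133, 128, 125]), ([0.511, 0.043, 0.312], [165, 159, 155])]
189 [([0.732, -0.402, -0.001], [188, 182, 178]), ([0.719, -0.413, -0.003], [196, 191, 186])]
190 [([0.73, -0.396, -0.002], [212, 207, 202]), ([0.715, -0.404, -0.002], [212, 207, 202])]
191 [([0.725, -0.386, 0.001], [214, 209, 204]), ([0.71, -0.393, 0.001], [217, 211, 206])]
192 [([0.724, -0.385, -0.003], [205, 199, 195]), ([0.706, -0.384, 0.003], [217, 212, 207])]
193 [([0.719, -0.374, -0.0], [189, 183, 178]), ([0.703, -0.378, 0.002], [217, 211, 207])]
```

Depth puts the tips at z ≈ 0.308, about 24 mm above the reported TCP. That also explains the first slip on the knob's top. The camera agrees with the ball geometry, so I'll go 22 mm lower, then close.

{"fn": "servo_tool", "kwargs": {"rows": [[-1, 0, -8, 0, 0, 0], [-1, 0, -7, 0, 0, 0], [0, 0, -7, 0, 0, 0], [0, 0, 0, 0, 0, 0], [0, 0, 0, 0, 0, 0]]}}

```text
clock: 8.75
tool_pos: [0.5246, 0.073, 0.2589]
orientation: [-179.9, -0.1, 170.3]
force: [0.2, 0.2, 0.2]
opening: 0.0603
```

{"fn": "servo_tool", "kwargs": {"rows": [[0, 0, 0, 0, 0, 0], [0, 0, 0, 0, 0, 0], [0, 0, 0, 0, 0, 0], [0, 0, 0, 0, 0, 0], [0, 0, 0, 0, 0, 0]], "fingers": 0}}

```text
clock: 9.17
tool_pos: [0.525, 0.0733, 0.2597]
orientation: [180.0, 0.0, 170.3]
force: [0.6, -0.1, -0.4]
opening: 0.0322
```

Run:
```python
from h import *
im,d,P=cloud('side')
cv2.imwrite('pics/side5.png',cv2.resize(im[130:250,200:360,::-1],(800,600),interpolation=cv2.INTER_CUBIC))
o=ctrl.get_obs();print(o['tool_pos'],o['force'],o['moment'],o['opening'])
```

```text
[0.52470364 0.07247236 0.25973981] [ 0.49019361 -8.23516729 -0.67556545] [-2.584968   -0.46149526  0.08173295] 0.0281777402707232
```

View pics/side5.png

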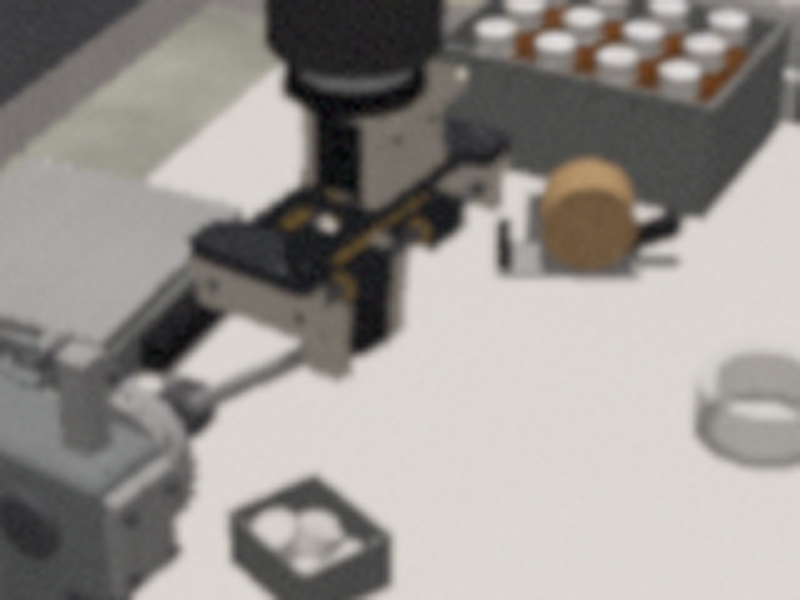

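The ball is pinched (opening 28 mm) at crop (345,330). There is a side load of -8 N, so I'll let it settle with a small -y shift.

{"fn": "servo_tool", "kwargs": {"rows": [[0, -1, 0, 0, 0, 0], [0, 0, 0, 0, 0, 0], [0, 0, 0, 0, 0, 0]]}}

```text
clock: 9.47
tool_pos: [0.5248, 0.0721, 0.2597]
orientation: [-180.0, -0.0, 170.3]
force: [-1.2, -1.9, 2.1]
opening: 0.0284
```

{"fn": "servo_tool", "kwargs": {"rows": [[0, 0, 0, 0, 0, 0], [0, 0, 0, 0, 0, 0]]}}

```text
clock: 9.63
tool_pos: [0.5248, 0.0721, 0.2597]
orientation: [-180.0, -0.0, 170.3]
force: [-0.4, -2.0, 1.8]
opening: 0.0283
```

Run:
```python
import numpy as np
t=np.radians(40.1);w=np.radians(np.arange(0,65));p=-170*(np.cos(t-w)-np.cos(t));z=170*(np.sin(t-w)-np.sin(t))
D=np.stack([.9854*p,-.17*p,z],1)
for i in range(64):print(i+1,(D[i+1]-D[i]).round(1),'abs x,z',(524.8+D[i+1,0]).round(1),(259.7+D[i+1,2]).round(1))
```

```text
1 [-1.9  0.3 -2.3] abs x,z 522.9 257.4
2 [-1.8  0.3 -2.3] abs x,z 521.1 255.1
3 [-1.8  0.3 -2.4] abs x,z 519.3 252.7
4 [-1.7  0.3 -2.4] abs x,z 517.6 250.4
5 [-1.7  0.3 -2.4] abs x,z 515.9 247.9
6 [-1.7  0.3 -2.4] abs x,z 514.2 245.5
7 [-1.6  0.3 -2.5] abs x,z 512.6 243.0
8 [-1.6  0.3 -2.5] abs x,z 511.0 240.5
9 [-1.5  0.3 -2.5] abs x,z 509.5 238.0
10 [-1.5  0.3 -2.6] abs x,z 508.0 235.5
11 [-1.4  0.2 -2.6] abs x,z 506.6 232.9
12 [-1.4  0.2 -2.6] abs x,z 505.2 230.3
13 [-1.4  0.2 -2.6] abs x,z 503.8 227.6
14 [-1.3  0.2 -2.7] abs x,z 502.5 225.0
15 [-1.3  0.2 -2.7] abs x,z 501.2 222.3
16 [-1.2  0.2 -2.7] abs x,z 500.0 219.6
17 [-1.2  0.2 -2.7] abs x,z 498.9 216.9
18 [-1.1  0.2 -2.7] abs x,z 497.7 214.2
19 [-1.1  0.2 -2.8] abs x,z 496.7 211.4
20 [-1.   0.2 -2.8] abs x,z 495.6 208.6
21 [-1.   0.2 -2.8] abs x,z 494.6 205.8
22 [-0.9  0.2 -2.8] abs x,z 493.7 203.0
23 [-0.9  0.2 -2.8] abs x,z 492.8 200.2
24 [-0.8  0.1 -2.8] abs x,z 492.0 197.3
25 [-0.8  0.1 -2.9] abs x,z 491.2 194.5
26 [-0.7  0.1 -2.9] abs x,z 490.5 191.6
27 [-0.7  0.1 -2.9] abs x,z 489.8 188.7
28 [-0.6  0.1 -2.9] abs x,z 4
[... 737 characters left out ...]
1 -2.9] abs x,z 486.6 129.8
48 [ 0.4 -0.1 -2.9] abs x,z 487.0 126.8
49 [ 0.4 -0.1 -2.9] abs x,z 487.4 123.9
50 [ 0.5 -0.1 -2.9] abs x,z 487.9 121.0
51 [ 0.5 -0.1 -2.9] abs x,z 488.4 118.1
52 [ 0.6 -0.1 -2.9] abs x,z 489.0 115.1
53 [ 0.6 -0.1 -2.9] abs x,z 489.6 112.2
54 [ 0.7 -0.1 -2.9] abs x,z 490.3 109.4
55 [ 0.7 -0.1 -2.9] abs x,z 491.1 106.5
56 [ 0.8 -0.1 -2.9] abs x,z 491.8 103.6
57 [ 0.8 -0.1 -2.8] abs x,z 492.7 100.8
58 [ 0.9 -0.2 -2.8] abs x,z 493.5 97.9
59 [ 0.9 -0.2 -2.8] abs x,z 494.5 95.1
60 [ 1.  -0.2 -2.8] abs x,z 495.4 92.3
61 [ 1.  -0.2 -2.8] abs x,z 496.4 89.6
62 [ 1.1 -0.2 -2.8] abs x,z 497.5 86.8
63 [ 1.1 -0.2 -2.7] abs x,z 498.6 84.0
64 [ 1.2 -0.2 -2.7] abs x,z 499.8 81.3
```

The first clicks should come at turns of 14°, 29°, 44° and 59°. I'll go quickly to about 8°, then 1° per row with a reading each.

{"fn": "servo_tool", "kwargs": {"rows": [[-1.9, 0.3, -2.3, 0, 0, 0], [-1.8, 0.3, -2.3, 0, 0, 0], [-1.8, 0.3, -2.4, 0, 0, 0], [-1.7, 0.3, -2.4, 0, 0, 0]]}}

```text
clock: 9.97
tool_pos: [0.5205, 0.0729, 0.2532]
orientation: [180.0, 0.4, 170.3]
force: [3.4, -5.5, 15.7]
opening: 0.0282
```

{"fn": "servo_tool", "kwargs": {"rows": [[-1.7, 0.3, -2.4, 0, 0, 0], [-1.7, 0.3, -2.4, 0, 0, 0], [-1.6, 0.3, -2.5, 0, 0, 0], [-1.6, 0.3, -2.5, 0, 0, 0]]}}

```text
clock: 10.3
tool_pos: [0.5145, 0.0739, 0.2442]
orientation: [180.0, 0.5, 170.3]
force: [0.8, -6.7, 17.2]
opening: 0.0282
```

{"fn": "servo_tool", "kwargs": {"rows": [[-1.5, 0.3, -2.5, 0, 0, 0]]}}

```text
clock: 10.38
tool_pos: [0.5131, 0.0742, 0.2418]
orientation: [180.0, 0.5, 170.3]
force: [3.2, -7.8, 18.0]
opening: 0.0285
```

{"fn": "servo_tool", "kwargs": {"rows": [[-1.5, 0.3, -2.6, 0, 0, 0]]}}

```text
clock: 10.47
tool_pos: [0.5116, 0.0744, 0.2394]
orientation: [180.0, 0.5, 170.3]
force: [0.6, -7.8, 18.4]
opening: 0.0286
```

{"fn": "servo_tool", "kwargs": {"rows": [[-1.4, 0.2, -2.6, 0, 0, 0]]}}

```text
clock: 10.55
tool_pos: [0.5104, 0.0745, 0.237]
orientation: [180.0, 0.5, 170.4]
force: [0.6, -7.7, 22.3]
opening: 0.0284
```

{"fn": "servo_tool", "kwargs": {"rows": [[-1.4, 0.2, -2.6, 0, 0, 0]]}}

```text
clock: 10.63
tool_pos: [0.5089, 0.0748, 0.2345]
orientation: [180.0, 0.5, 170.4]
force: [1.5, -7.6, 20.6]
opening: 0.0282
```

{"fn": "servo_tool", "kwargs": {"rows": [[-1.4, 0.2, -2.6, 0, 0, 0]]}}

```text
clock: 10.72
tool_pos: [0.5079, 0.0749, 0.2323]
orientation: [180.0, 0.6, 170.4]
force: [-0.9, -7.4, 23.8]
opening: 0.0282
```

{"fn": "servo_tool", "kwargs": {"rows": [[-1.3, 0.2, -2.7, 0, 0, 0]]}}

```text
clock: 10.8
tool_pos: [0.5064, 0.0752, 0.2294]
orientation: [179.9, 0.5, 170.4]
force: [0.7, -8.1, 21.9]
opening: 0.0283
```

{"fn": "servo_tool", "kwargs": {"rows": [[-1.3, 0.2, -2.7, 0, 0, 0]]}}

```text
clock: 10.88
tool_pos: [0.5042, 0.0758, 0.2259]
orientation: [179.9, 0.4, 170.3]
force: [5.5, -5.4, 7.4]
opening: 0.0286
```

{"fn": "servo_tool", "kwargs": {"rows": [[-1.2, 0.2, -2.7, 0, 0, 0]]}}

```text
clock: 10.97
tool_pos: [0.5027, 0.0759, 0.2223]
orientation: [179.9, 0.4, 170.3]
force: [2.0, -5.3, 12.1]
opening: 0.0285
```

{"fn": "servo_tool", "kwargs": {"rows": [[-1.2, 0.2, -2.7, 0, 0, 0]]}}

```text
clock: 11.05
tool_pos: [0.5014, 0.0762, 0.2194]
orientation: [180.0, 0.4, 170.3]
force: [1.8, -6.4, 13.0]
opening: 0.0282
```

{"fn": "servo_tool", "kwargs": {"rows": [[-1.1, 0.2, -2.7, 0, 0, 0]]}}

```text
clock: 11.13
tool_pos: [0.5002, 0.0763, 0.2166]
orientation: [180.0, 0.3, 170.3]
force: [1.1, -4.4, 13.3]
opening: 0.0283
```

First click: Fz went 22 → 7 N at z = 0.226 (13.7°), right where the geometry put it. Continuing.

{"fn": "servo_tool", "kwargs": {"rows": [[-1.1, 0, -2.8, 0, 0, 0], [-1.0, 0, -2.8, 0, 0, 0], [-1.0, 0, -2.8, 0, 0, 0], [-0.9, 0, -2.8, 0, 0, 0]]}}

```text
clock: 11.47
tool_pos: [0.4963, 0.0767, 0.2057]
orientation: [179.9, 0.4, 170.4]
force: [-3.2, -3.3, 17.0]
opening: 0.0285
```

{"fn": "servo_tool", "kwargs": {"rows": [[-0.9, 0.2, -2.8, 0, 0, 0], [-0.8, 0.1, -2.8, 0, 0, 0]]}}

```text
clock: 11.63
tool_pos: [0.4946, 0.0771, 0.2002]
orientation: [179.9, 0.4, 170.4]
force: [-1.8, -4.3, 16.1]
opening: 0.0286
```

{"fn": "servo_tool", "kwargs": {"rows": [[-0.8, 0.1, -2.9, 0, 0, 0]]}}

```text
clock: 11.72
tool_pos: [0.4939, 0.0771, 0.1975]
orientation: [179.9, 0.4, 170.4]
force: [-2.4, -3.3, 18.0]
opening: 0.0281
```

{"fn": "servo_tool", "kwargs": {"rows": [[-0.7, 0.1, -2.9, 0, 0, 0]]}}

```text
clock: 11.8
tool_pos: [0.4932, 0.0773, 0.1947]
orientation: [179.9, 0.4, 170.4]
force: [-3.0, -4.1, 21.4]
opening: 0.0282
```

{"fn": "servo_tool", "kwargs": {"rows": [[-0.7, 0.1, -2.9, 0, 0, 0]]}}

```text
clock: 11.88
tool_pos: [0.4925, 0.0774, 0.1918]
orientation: [179.9, 0.4, 170.4]
force: [-2.7, -3.9, 20.0]
opening: 0.0283
```

{"fn": "servo_tool", "kwargs": {"rows": [[-0.6, 0.1, -2.9, 0, 0, 0]]}}

```text
clock: 11.97
tool_pos: [0.492, 0.0774, 0.1891]
orientation: [179.9, 0.4, 170.4]
force: [-4.6, -4.5, 24.8]
opening: 0.0284
```

{"fn": "servo_tool", "kwargs": {"rows": [[-0.6, 0.1, -2.9, 0, 0, 0]]}}

```text
clock: 12.05
tool_pos: [0.4913, 0.0776, 0.1862]
orientation: [179.9, 0.4, 170.4]
force: [-4.0, -4.4, 20.9]
opening: 0.0283
```

{"fn": "servo_tool", "kwargs": {"rows": [[-0.5, 0.1, -2.9, 0, 0, 0]]}}

```text
clock: 12.13
tool_pos: [0.4902, 0.0778, 0.1828]
orientation: [179.9, 0.3, 170.4]
force: [3.5, 1.2, 2.8]
opening: 0.0278
```

{"fn": "servo_tool", "kwargs": {"rows": [[-0.5, 0.1, -2.9, 0, 0, 0]]}}

```text
clock: 12.22
tool_pos: [0.4898, 0.078, 0.1792]
orientation: [179.9, 0.3, 170.3]
force: [0.8, -2.8, 11.9]
opening: 0.0281
```

{"fn": "servo_tool", "kwargs": {"rows": [[-0.4, 0.1, -2.9, 0, 0, 0]]}}

```text
clock: 12.3
tool_pos: [0.4894, 0.0781, 0.1761]
orientation: [179.9, 0.3, 170.4]
force: [-1.4, -3.8, 13.4]
opening: 0.0283
```

Second click: 21 → 3 N at z = 0.183 (29°). On to the third.

{"fn": "servo_tool", "kwargs": {"rows": [[-0.4, 0, -2.9, 0, 0, 0], [-0.3, 0, -2.9, 0, 0, 0], [-0.3, 0, -3.0, 0, 0, 0], [-0.2, 0, -3.0, 0, 0, 0]]}}

```text
clock: 12.63
tool_pos: [0.488, 0.0782, 0.1644]
orientation: [179.9, 0.3, 170.4]
force: [-3.0, -2.4, 15.8]
opening: 0.0282
```

{"fn": "servo_tool", "kwargs": {"rows": [[-0.1, 0, -3.0, 0, 0, 0], [0, 0, -3.0, 0, 0, 0]]}}

```text
clock: 12.8
tool_pos: [0.4878, 0.0782, 0.1585]
orientation: [179.9, 0.2, 170.4]
force: [-4.6, -0.8, 15.8]
opening: 0.0285
```

{"fn": "servo_tool", "kwargs": {"rows": [[0, 0, -3.0, 0, 0, 0]]}}

```text
clock: 12.88
tool_pos: [0.4877, 0.0782, 0.1555]
orientation: [179.9, 0.2, 170.4]
force: [-6.9, -1.8, 17.8]
opening: 0.0285
```

{"fn": "servo_tool", "kwargs": {"rows": [[0, 0, -3.0, 0, 0, 0]]}}

```text
clock: 12.97
tool_pos: [0.4876, 0.0782, 0.1525]
orientation: [179.9, 0.2, 170.4]
force: [-5.7, -3.3, 19.0]
opening: 0.0284
```

{"fn": "servo_tool", "kwargs": {"rows": [[0, 0, -3.0, 0, 0, 0]]}}

```text
clock: 13.05
tool_pos: [0.4876, 0.0782, 0.1496]
orientation: [179.9, 0.2, 170.4]
force: [-5.1, -1.4, 18.2]
opening: 0.0284
```

{"fn": "servo_tool", "kwargs": {"rows": [[0.1, 0, -3.0, 0, 0, 0]]}}

```text
clock: 13.13
tool_pos: [0.4877, 0.0781, 0.1467]
orientation: [179.9, 0.2, 170.4]
force: [-7.3, -2.3, 22.3]
opening: 0.0286
```

{"fn": "servo_tool", "kwargs": {"rows": [[0.1, 0, -3.0, 0, 0, 0]]}}

```text
clock: 13.22
tool_pos: [0.4878, 0.0781, 0.1437]
orientation: [179.9, 0.2, 170.4]
force: [-6.4, -3.4, 20.4]
opening: 0.0283
```

{"fn": "servo_tool", "kwargs": {"rows": [[0.2, 0, -3.0, 0, 0, 0]]}}

```text
clock: 13.3
tool_pos: [0.4881, 0.078, 0.1409]
orientation: [179.9, 0.2, 170.4]
force: [-8.0, -2.6, 26.6]
opening: 0.0284
```

{"fn": "servo_tool", "kwargs": {"rows": [[0.2, 0, -3.0, 0, 0, 0]]}}

```text
clock: 13.38
tool_pos: [0.4881, 0.0784, 0.137]
orientation: [179.9, 0.2, 170.3]
force: [-1.4, -2.7, 10.5]
opening: 0.0283
```

{"fn": "servo_tool", "kwargs": {"rows": [[0.3, 0, -3.0, 0, 0, 0]]}}

```text
clock: 13.47
tool_pos: [0.4884, 0.0783, 0.1338]
orientation: [179.9, 0.2, 170.3]
force: [-2.6, -1.3, 12.5]
opening: 0.0284
```

{"fn": "servo_tool", "kwargs": {"rows": [[0.3, 0, -2.9, 0, 0, 0]]}}

```text
clock: 13.55
tool_pos: [0.4887, 0.0782, 0.1309]
orientation: [179.9, 0.2, 170.3]
force: [-2.2, -2.5, 13.8]
opening: 0.0281
```

Third click: 27 → 10 N at z = 0.138 (44°). The fourth is expected at z ≈ 0.095. I'll approach it in single rows and stop once it's felt.

{"fn": "servo_tool", "kwargs": {"rows": [[0.3, 0, -2.9, 0, 0, 0], [0.3, 0, -2.9, 0, 0, 0], [0.4, -0.1, -2.9, 0, 0, 0], [0.5, -0.1, -2.9, 0, 0, 0]]}}

```text
clock: 13.88
tool_pos: [0.4903, 0.0779, 0.1195]
orientation: [179.9, 0.2, 170.4]
force: [-3.3, -2.5, 16.1]
opening: 0.0289
```

{"fn": "servo_tool", "kwargs": {"rows": [[0.5, -0.1, -2.9, 0, 0, 0], [0.5, -0.1, -2.9, 0, 0, 0]]}}

```text
clock: 14.05
tool_pos: [0.4913, 0.0777, 0.1138]
orientation: [179.9, 0.2, 170.4]
force: [-3.2, -2.4, 17.2]
opening: 0.0282
```

{"fn": "servo_tool", "kwargs": {"rows": [[0.6, -0.1, -2.9, 0, 0, 0]]}}

```text
clock: 14.13
tool_pos: [0.492, 0.0777, 0.111]
orientation: [179.9, 0.2, 170.4]
force: [-4.0, -3.5, 19.4]
opening: 0.0282
```

{"fn": "servo_tool", "kwargs": {"rows": [[0.7, -0.1, -2.9, 0, 0, 0]]}}

```text
clock: 14.22
tool_pos: [0.4926, 0.0775, 0.1081]
orientation: [179.9, 0.2, 170.4]
force: [-4.8, -2.4, 18.6]
opening: 0.0278
```

{"fn": "servo_tool", "kwargs": {"rows": [[0.8, -0.1, -2.9, 0, 0, 0]]}}

```text
clock: 14.3
tool_pos: [0.4933, 0.0774, 0.1052]
orientation: [180.0, 0.2, 170.4]
force: [-5.5, -2.6, 18.4]
opening: 0.0283
```

{"fn": "servo_tool", "kwargs": {"rows": [[0.8, -0.1, -2.8, 0, 0, 0]]}}

```text
clock: 14.38
tool_pos: [0.4941, 0.0773, 0.1025]
orientation: [180.0, 0.2, 170.4]
force: [-4.9, -3.1, 22.1]
opening: 0.0285
```

{"fn": "servo_tool", "kwargs": {"rows": [[0.9, -0.2, -2.8, 0, 0, 0]]}}

```text
clock: 14.47
tool_pos: [0.4949, 0.0771, 0.0997]
orientation: [180.0, 0.2, 170.4]
force: [-6.3, -1.5, 21.0]
opening: 0.0284
```

{"fn": "servo_tool", "kwargs": {"rows": [[0.9, -0.2, -2.8, 0, 0, 0]]}}

```text
clock: 14.55
tool_pos: [0.4958, 0.0769, 0.097]
orientation: [180.0, 0.2, 170.4]
force: [-9.3, -1.6, 22.7]
opening: 0.0285
```

{"fn": "servo_tool", "kwargs": {"rows": [[0.8, -0.2, -2.8, 0, 0, 0]]}}

```text
clock: 14.63
tool_pos: [0.4966, 0.0768, 0.0942]
orientation: [179.9, 0.2, 170.4]
force: [-5.9, -2.0, 21.1]
opening: 0.0285
```

{"fn": "servo_tool", "kwargs": {"rows": [[0.8, -0.2, -2.8, 0, 0, 0]]}}

```text
clock: 14.72
tool_pos: [0.4973, 0.0767, 0.0913]
orientation: [179.9, 0.2, 170.4]
force: [-4.2, 4.3, 0.8]
opening: 0.0281
```

Fourth click: 21 → 1 N. One or two more rows to confirm that the load returns, leaving margin on both sides, then hold.

{"fn": "servo_tool", "kwargs": {"rows": [[1.0, -0.2, -2.7, 0, 0, 0]]}}

```text
clock: 14.8
tool_pos: [0.4986, 0.0768, 0.088]
orientation: [179.9, 0.2, 170.4]
force: [-1.9, -1.1, 13.2]
opening: 0.0285
```

{"fn": "servo_tool", "kwargs": {"rows": [[0.9, -0.2, -2.2, 0, 0, 0]]}}

```text
clock: 14.88
tool_pos: [0.4994, 0.0765, 0.0858]
orientation: [179.9, 0.2, 170.4]
force: [-4.1, -0.7, 13.4]
opening: 0.0279
```

{"fn": "servo_tool", "kwargs": {"rows": [[0, 0, 0, 0, 0, 0], [0, 0, 0, 0, 0, 0], [0, 0, 0, 0, 0, 0], [0, 0, 0, 0, 0, 0], [0, 0, 0, 0, 0, 0]]}}

```text
clock: 15.3
tool_pos: [0.4994, 0.0766, 0.0855]
orientation: [179.9, 0.2, 170.3]
force: [-1.3, -0.8, 9.1]
opening: 0.0284
```

Run:
```python
from h import *
im,d,P=cloud('side')
cv2.imwrite('pics/side6.png',cv2.resize(im[160:310,180:380,::-1],(800,600),interpolation=cv2.INTER_CUBIC))
o=ctrl.get_obs();print(o['clock'],o['tool_pos'],o['force'],o['opening'])
print('deg below start by z:',40.1-np.degrees(np.arcsin((o['tool_pos'][2]-.2597+.17*np.sin(np.radians(40.1)))/.17)))
```

```text
15.35 [0.49938617 0.07657556 0.08552546] [-1.73184126 -0.14286705  9.2714292 ] 0.028616710518262537
deg below start by z: 62.46047542717818
```

View pics/side6.png

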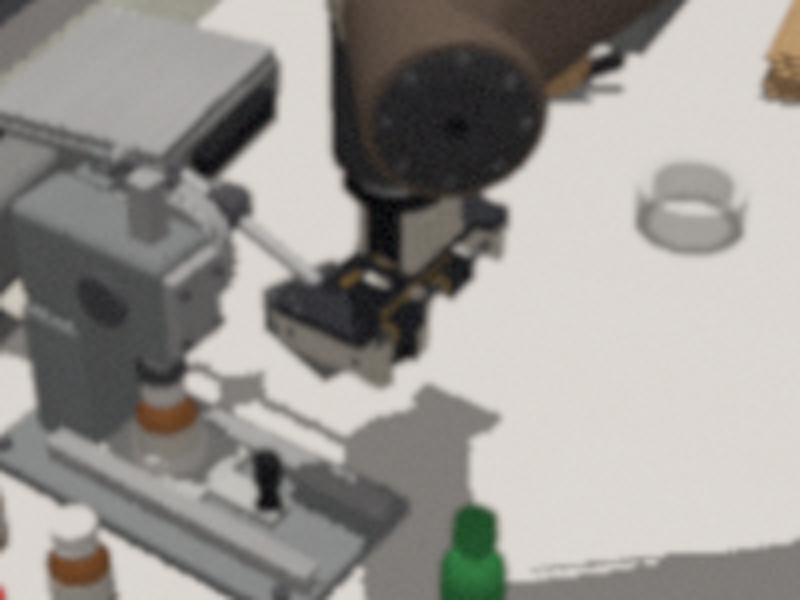

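The crop shows the ram's pad on the cap at (165,375), the bottle upright, the slide home (knob at (267,480)) and the ball held. The lever is at about 62.5° (1.09 rad), carrying 9 N steadily. Handing in.

```bash
python3 -c "
from plant import ctrl
print(ctrl.close_job()); o=ctrl.get_obs(); print(o['clock'],o['tool_pos'],o['force'])"
```

```text
the job is handed in; nothing more can be done
None
the job is handed in; nothing more can be done
```

The slide is home and the lever is held at its fourth click. I handed the job in at about 15 s of the 72 s, with the ball still pinched; no verdict was reported.

- **Slide:** I pushed it home from the front until it hit a firm stop. Both cameras then measured 79.3 mm of travel, and the lever ball had not moved in the top view.
- **Clicks:** I felt four sudden drops in the down-push: 22→7, 21→3, 27→10 and 21→1 N. They came at about 14°, 29°, 44° and 60° of turn, close to the expected 14°, 29°, 44° and 59°.
- **Last checks:** The lever stands at about 1.09 rad by tool height (allowed 0.995 to 1.25) with a steady 9 N on the fingers. In the last picture the ram pad is on the cap, the bottle is upright and the slide is home. I could not measure the cap's travel or the ram force directly.

**What disagreed:**
- **Fingertip height:** The camera showed the fingertips about 24 mm above the reported tool position. My first push therefore went partly over the knob's top with up to 8 N, moving the slide about 17 mm. I backed off, recentred and lowered the fingers.
- **Force level:** The down-push read about twice the stated 6–12 N, probably because of friction in the pinch.
- **Bystanders:** I saw no contact with the other things on the table, but I did not measure their positions at the end.

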